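Set the light box dimmer to its third click

ROBOT

A 6-joint arm with a two-finger parallel gripper is mounted at the origin on the work surface. World frame = base frame: x ahead of the robot, y to its left, z up, the work surface at z = 0. Lengths are in mm, angles in rad, forces in N, time in s.
With the tool pointing down it reaches from about 350 to 975 mm from the base axis. Payload 7.1 kg.
Tool frame: the origin (TCP) lies at the very end of the fingers, on their centre line; the grasp point (between the pads) lies ctrl.hold_point_z behind it (ctrl.hold_point_z is the distance from the TCP to the grasp point, in mm); z points along the fingers, y is the line along which they close (so a half turn about z gives the same grasp; the last joint's range is limited). The gripper opens to 88 mm and grips with 3 to 60 N. Pads are 20 mm wide; open, the fingers measure 115 mm over their backs; the gripper's body (75 mm by 178 mm) begins 61 mm behind the grasp point.
Start: joints at [-1.205, 0.423, 1.63, -0, 1.089, -0.019], TCP at [234.625, -579.272, 222.675] pointing down, gripper open.
Joint ranges: [-3, 3], [-0.9, 2.11], [0.09, 2.58], [-1.31, 4.45], [0.11, 2.69], [-2.54, 2.54]. Speed limits (rad/s): [2.39, 2.39, 3.01, 3.14, 3.14, 3.14].

INTERFACE

Orientations are given as a rotation vector (axis times angle).
In Python, from workcell import ctrl gives the robot as it stands. The module is installed in compiled form; this text tells all that it offers.
- The arm moves only by the shell command python3 -m creep 'ROWS'. ROWS is JSON, a list of rows, each an object with "translation": the shift along the tool's x, y, z in mm, a list of three; "angular": the turn, a rotation vector about the tool's x, y, z in rad, a list of three; "jaw": the opening, from 0 (shut) to 1 (fully open). A call has exactly 8 rows; each row is the pose to reach, as a shift and turn from the pose commanded when the call began, along the tool's axes at that moment; what a row does not reach only later rows make up. A row lasts 1/8 s, in which the tool goes at most 62.5 mm and 10.7 degrees, less where a joint would pass 70% of its speed; a pose out of reach is approached as far as the arm can. A call with a gripper value outside its range is refused whole. The fingers move at their own pace and stop on an object; the grip force is fixed at half the most. Time passes only in rows, so rows that repeat a pose let the fingers close, or fill a call up. It gives the time, the measured TCP pose, the force, the opening and the grip force at its end, in the units of the state.
- ctrl.get_obs(): the state, without advancing time (a new reading comes with each control period).
- ctrl.get_image(name): name is "side" or "top"; returns the picture (480x640x3 uint8, red, green, blue); there is no depth.
- ctrl.camera_info(name): a dict with "camera_matrix" (3x3 intrinsics, pixels), "world_from_camera" (4x4, takes a point from camera to world coordinates). Camera axes: x right, y up, looking along -z (the intrinsics and any distortion apply to the point x, -y, -z); pixel columns grow to the right and rows downward; lengths in mm; the calibration is good to about 2 mm. A picture is of the moment at which its call begins. camera_info takes no time and is no camera call.
- ctrl.close_job(): hands the job in; it is judged then, once.
Trained networks look in the newest picture that a camera, given by its name, has taken for a name from the list of things; names that differ only in an ending like _2 or _b are one class to them, and where a whole thing is asked for, a point or a joint stands for the part that bears it (a point fixed in the world has none). Each returns a list of dicts, best first, with "score" (0 to 1); they miss things now and then, are a little off and sometimes report something else, mostly with a low value. They report only what shows in the picture. A call takes as long as a camera call.
- ctrl.look_for(camera, label): "rect" ([left, top, right, bottom] in pixels, round what is visible of it).
The state is a dict: "t": time; "qpos": joint angles; "qvel": joint speeds; "joint_torque": joint torques, N m; "ee_pos": TCP position; "orientation": TCP orientation; "ft_force": force on the tool from outside, world axes, zero at the start; "moment": the same for the moment, N m; "width": finger opening in mm; "grasp_force": force on a finger pad.
Only numpy, scipy, OpenCV 4.12 (cv2) and the standard library are available. Lean on these libraries where they do the work, as an engineer would, in place of code of your own. Each camera call takes 0.05 s, during which the arm holds its last target. There are 200 camera calls.

TASK

Reset the tracing light box's dimmer: with a fingertip, push its sliding lever all the way home, to the slot's end on the robot's right where the rib beside it is thin, let it rest there a moment, then push it back the other way, counting the clicks, and leave it settled in the third click from home without ever over-running into the fourth. Only push the lever, gently; do not pinch it, and leave the tape roll, jar, tumbler and paint box where they are.

Things in the scene. Friction and masses are not known exactly. Their poses are not given: they have to be found in the camera images.
- lightbox: Grey tracing light box fixed on the table, turned up to 20 degrees: 300 (x) by 400 (y) by 60 mm high; origin at the centre of its underside, z up. White pane with a sheet on its far part; along its robot-side (-x) edge a flat strip with a 124 mm slot along y, centred at x -112, y 0 mm. Only the lever and the rib stand on the strip.
- rib_thin (a point): Thin end of the black rib, on the box's top face. The rib runs parallel to the slot, 32 mm beyond it (+x), from here 110 mm to +y, swelling to 6 mm high. The thin end marks the lever's home end: the -y end of the slot, the robot's right.
- lever_mid (a point): Centre of the black upright dimmer paddle in the slot: 12 mm thick along its travel (y), 26 mm wide (x), underside 4 mm and top 34 mm above the box's top face; this point is 19 mm above that face (79 mm above the table). Axes parallel to the light box's; it slides out from home along +y. At home this point is at x -112, y -48 mm in the light box's frame.
- lever (a joint): Lever slide in m: 0 = home at the end stop, grows along the box's +y to 0.096. It clicks into notches 16 mm apart: at 0.016, 0.032, 0.048 (third), 0.064. The push needed rises to about 5 N a quarter of the way on and fades to the crest half-way; past it the lever jumps by itself into the next notch (also into home) and stays. Starts in or near the first or second click.
- tape: Roll of tape lying on the pane, 90 mm across, 25 mm high; origin at the centre of its underside.
- jar: Closed glass jar standing on the table beside the box at its +y side, 68 mm across, 115 mm high; origin under its centre.
- tumbler: Glass tumbler standing on the table beside the box at its -y side, 72 mm across, 85 mm high; origin under its centre.
- pans: Flat white paint box lying on the pane, about 80 x 120 x 20 mm; origin under its centre.

How it is judged:
By the outcome, as a careful person would: the job done as asked, in the order asked, and still so for the second after the job is handed in, with the robot touching nothing.
It also fails if it takes over 64 s, if anything falls off the work surface, if the arm or the gripper's body presses on something with over 40 N, if the wrist force passes 120 N, or if a joint passes its speed limit or range.

## Working session

There is one attempt and no reset: what is moved stays moved. The work goes in short steps, Python scripts to look and compute and a shell command to move; the robot and the scene stay as the last step left them, time stands still between calls to the robot, and variables do not carry over. Pictures are saved under pics/ and viewed, at most 10 in all, crops included, and the job is handed in when it is done.

```bash
mkdir -p pics; cat > h.py <<'E'
import numpy as np, cv2
from workcell import ctrl
from scipy.spatial.transform import Rotation as R
def cam(n):
    i=ctrl.camera_info(n); return np.array(i["camera_matrix"]),np.array(i["world_from_camera"]),i
def unproj(n,uv,z):
    K,T,_=cam(n); d=np.linalg.inv(K)@[uv[0],uv[1],1]; d=T[:3,:3]@(d*[1,-1,-1]); o=T[:3,3]
    return o+d*(z-o[2])/d[2]
def proj(n,P):
    K,T,_=cam(n); P=np.atleast_2d(P); c=(P-T[:3,3])@T[:3,:3]; c=c*[1,-1,-1]; p=c@K.T; return p[:,:2]/p[:,2:]
E
python3 - <<'E'
from h import *
for n in("side","top"):
    im=ctrl.get_image(n); cv2.imwrite(f"pics/{n}0.png",im[:,:,::-1]); print(cam(n)[2])
    for l in("lightbox","rib_thin","lever_mid","tape","jar","tumbler","pans"):
        r=ctrl.look_for(n,l)[:2]; print(n,l,[(np.round(a["rect"]).tolist(),round(a["score"],2)) for a in r])
print(ctrl.get_obs(),ctrl.hold_point_z)
E
```

```text
{'camera_matrix': array([[462.18587157,   0.        , 332.43492378],
       [  0.        , 462.18587157, 240.07483144],
       [  0.        ,   0.        ,   1.        ]]), 'world_from_camera': array([[ 9.86624231e-01,  1.23954631e-01, -1.05867261e-01,
         5.06028662e+02],
       [-1.62864488e-01,  7.22019148e-01, -6.72431044e-01,
        -4.94481763e+02],
       [-6.91275242e-03,  6.80678779e-01,  7.32549394e-01,
         6.52042453e+02],
       [ 0.00000000e+00,  0.00000000e+00,  0.00000000e+00,
         1.00000000e+00]])}
side lightbox [([239.0, 189.0, 535.0, 465.0], 0.8)]
side rib_thin [([241.0, 188.0, 534.0, 468.0], 0.59)]
side lever_mid [([306.0, 310.0, 326.0, 329.0], 0.78)]
side tape [([339.0, 208.0, 390.0, 252.0], 0.68), ([309.0, 310.0, 325.0, 328.0], 0.35)]
side jar [([236.0, 172.0, 279.0, 240.0], 0.82)]
side tumbler [([409.0, 450.0, 468.0, 480.0], 0.87)]
side pans [([383.0, 274.0, 478.0, 353.0], 0.86)]
{'camera_matrix': array([[435.5238456 ,   0.        , 317.56293856],
       [  0.        , 435.5238456 , 234.89347929],
       [  0.        ,   0.        ,   1.        ]
[... 708 characters left out ...]
], 0.66)]
{'t': 0.8, 'qpos': array([-1.20501558e+00,  4.23027218e-01,  1.62991290e+00,  8.57170602e-06,
        1.08858944e+00, -1.90029466e-02]), 'qvel': array([-0.0012004 ,  0.00029915, -0.00093839, -0.00217263, -0.00295018,
        0.00120333]), 'joint_torque': array([-2.07611360e-03, -5.44519973e+01, -2.74026150e+01,  6.44615362e-02,
        1.68187777e-02, -3.45638782e-06]), 'ee_pos': array([ 234.61841418, -579.2767281 ,  222.71546334]), 'orientation': array([3.08357082e+00, 6.00677239e-01, 2.88479912e-05]), 'ft_force': array([-0.20642667, -0.49088657,  0.85061276]), 'moment': array([0.019111  , 0.04137226, 0.01477143]), 'grasp_force': 0.0, 'width': 87.54882435753687} 18.700000000000003
```

View pics/top0.png

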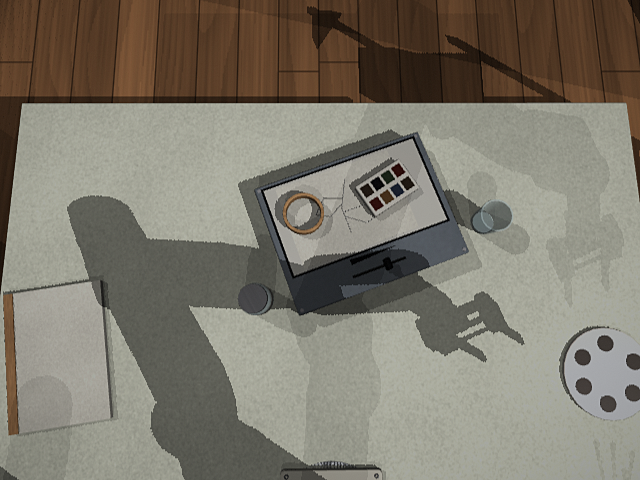

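View pics/side0.png

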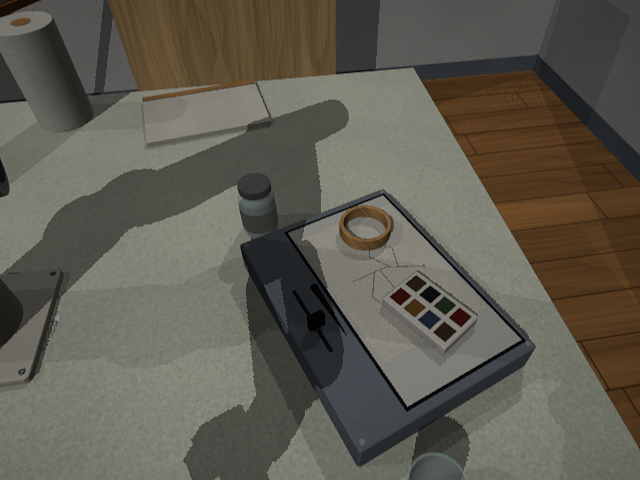

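```bash
cat > fit.py <<'E'
from h import *
from scipy.optimize import least_squares
L=np.array([[-150,-200,60],[-150,200,60],[150,-200,60],[150,200,60]],float)
uv={"top":np.array([[468,249],[300,313],[418,133],[257,187.]]),"side":np.array([[361,452],[243,243],[534,346],[384,191.]])}
def W(p,l): 
    c,s=np.cos(p[2]),np.sin(p[2]); l=np.atleast_2d(l); return np.c_[p[0]+c*l[:,0]-s*l[:,1],p[1]+s*l[:,0]+c*l[:,1],l[:,2]]
f=lambda p:np.concatenate([(proj(n,W(p,L))-uv[n]).ravel() for n in uv])
s=least_squares(f,[650,0,.2],x_scale=[10,10,.1],loss="soft_l1"); p=s.x
print(p,np.degrees(p[2])); print(f(p).reshape(2,4,2).round(1).tolist())
def loc(P):
    c,s=np.cos(p[2]),np.sin(p[2]); d=P[:2]-p[:2]; return np.array([c*d[0]+s*d[1],-s*d[0]+c*d[1],P[2]])
E
python3 - <<'E'
from fit import *
np.save("p.npy",p)
t=[]
for n,(x,y,w,h) in {"top":(330,225,100,75),"side":(270,265,100,75)}.items():
    im=cv2.imread(f"pics/{n}0.png")[y:y+h,x:x+w]; im=cv2.convertScaleAbs(im,alpha=2); im=cv2.resize(im,None,fx=8,fy=8,interpolation=cv2.INTER_CUBIC)[:,:800]
    def dot(l,c):
        for q in proj(n,W(p,l)): cv2.circle(im,tuple(int(v) for v in (q-[x,y]+.5)*8),4,c,-1)
    dot([[-112,-62,60],[-112,62,60]],(0,0,255)); dot([[-80,-55,60],[-80,55,60]],(0,255,0))
    for k,c in((1,(255,0,255)),(2,(0,255,255))):
        yy=-48+16*k; dot([[-112+a*13,yy+b*6,94] for a in(-1,1) for b in(-1,1)],c)
    cv2.imwrite(f"pics/{n}z.png",im)
print(loc(unproj("side",(316,319.5),79)))
E
```

```text
[ 6.42355194e+02 -6.89714895e+01  3.42399202e-01] 19.61802916375998
[[[0.8, 2.4], [-2.4, 1.8], [-0.7, -2.8], [-4.3, 0.1]], [[0.0, 0.8], [-1.8, -0.0], [5.6, 0.4], [1.5, -3.5]]]
[-114.28935977  -14.04779209   79.        ]
```

View pics/topz.png

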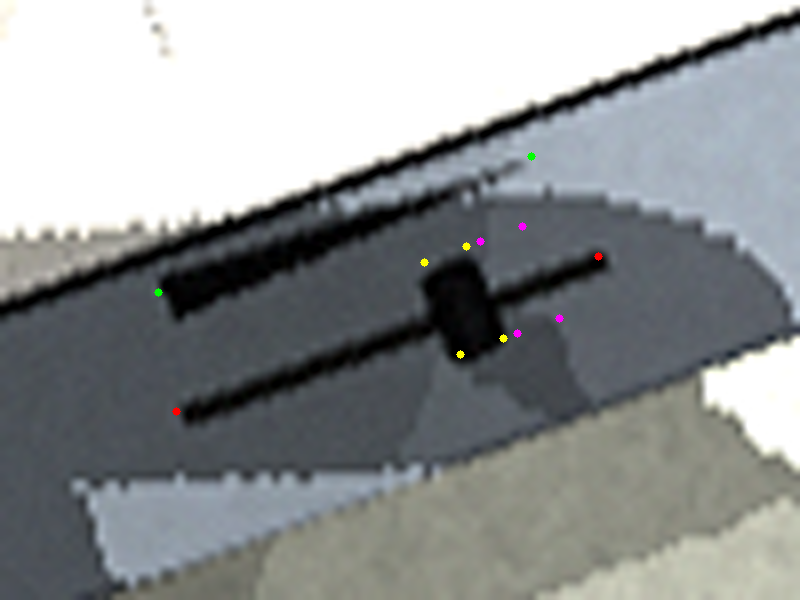

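View pics/sidez.png

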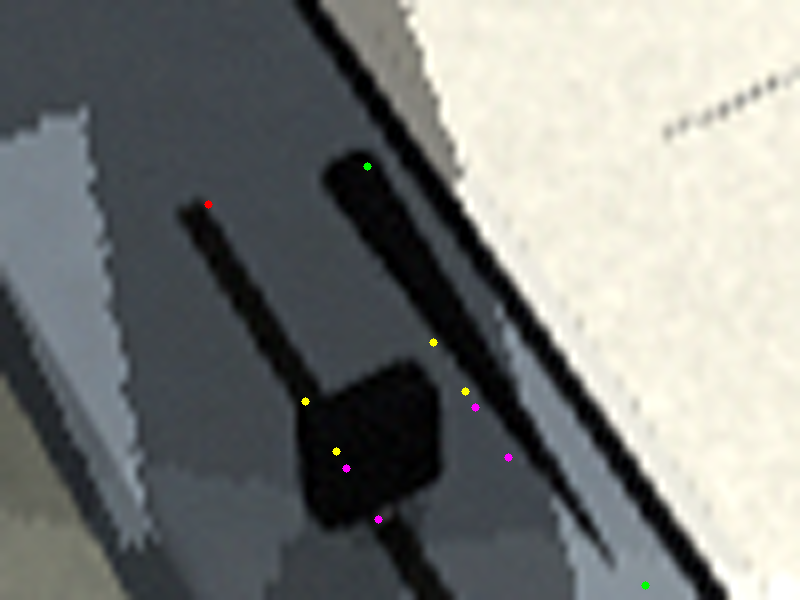

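```bash
cat > fit2.py <<'E'
from h import *
from scipy.optimize import least_squares
from fit import W,loc
import fit
Ls={"top":[[-112,62,60],[-112,-62,60],[-80,-55,60]],"side":[[-112,62,60],[-112,-62,60],[-80,-55,60]]}
U={"top":[[352.8,276.2],[405.2,257.4],[395.3,244.8]],"side":[[292.8,290.7],[331.3,351],[346.3,335.5]]}
C={n:(np.array(Ls[n],float),np.array(U[n])) for n in U}
def solve(ns):
    f=lambda p:np.concatenate([(proj(n,W(p,C[n][0]))-C[n][1]).ravel() for n in ns])
    s=least_squares(f,[642,-69,.342],x_scale=[10,10,.1]); return s.x,f(s.x)
if __name__=="__main__":
    for ns in(["top"],["side"],["top","side"]):
        p,r=solve(ns); print(ns,p.round(3),r.round(1)); fit.p=p; print("lever slot ctr",W(p,[-112,0,60]).round(1), "side lever",loc(unproj("side",(316,319.5),79)))
    np.save("p.npy",p)
    for k in range(0,6): print(k,W(p,[-112,-48+16*k,79]).round(1))
E
python3 fit2.py
```

```text
[ 6.42355194e+02 -6.89714895e+01  3.42399202e-01] 19.61802916375998
[[[0.8, 2.4], [-2.4, 1.8], [-0.7, -2.8], [-4.3, 0.1]], [[0.0, 0.8], [-1.8, -0.0], [5.6, 0.4], [1.5, -3.5]]]
['top'] [ 6.40737e+02 -6.95230e+01  3.48000e-01] [-0.7  0.5 -0.4 -0.4  1.1 -0.2]
lever slot ctr [[ 535.5 -107.7   60. ]] side lever [-112.66067639  -13.41073215   79.        ]
['side'] [ 6.37214e+02 -6.55710e+01  3.61000e-01] [-0.8 -0.7 -0.4 -0.7  1.2  1.2]
lever slot ctr [[ 532.4 -105.1   60. ]] side lever [-110.92450162  -16.90049211   79.        ]
['top', 'side'] [ 6.38346e+02 -6.70200e+01  3.56000e-01] [-1.3  1.7 -1.2  0.4  0.2  0.6  0.  -0.4  0.2 -0.1  1.8  1.8]
lever slot ctr [[ 533.4 -106.1   60. ]] side lever [-111.39662616  -15.68420782   79.        ]
0 [[ 550.1 -151.1   79. ]]
1 [[ 544.5 -136.1   79. ]]
2 [[ 539.  -121.1   79. ]]
3 [[ 533.4 -106.1   79. ]]
4 [[527.8 -91.1  79. ]]
5 [[522.2 -76.1  79. ]]
```

```bash
python3 -m creep '[{"translation":[50,-37,0],"angular":[0,0,-0.17],"jaw":0},{"translation":[100,-75,0],"angular":[0,0,-0.34],"jaw":0},{"translation":[150,-112,0],"angular":[0,0,-0.51],"jaw":0},{"translation":[200,-150,0],"angular":[0,0,-0.68],"jaw":0},{"translation":[250,-187,0],"angular":[0,0,-0.85],"jaw":0},{"translation":[300,-224,0],"angular":[0,0,-1.02],"jaw":0},{"translation":[350,-262,0],"angular":[0,0,-1.19],"jaw":0},{"translation":[400,-299,0],"angular":[0,0,-1.36],"jaw":0}]'
cat > st.py <<'E'
from h import *
P=np.array([534,-106.5]); Y=0.347
def st():
    o=ctrl.get_obs(); r=R.from_rotvec(o["orientation"]).as_matrix(); c,s=np.cos(Y),np.sin(Y)
    d=o["ee_pos"][:2]-P; F=o["ft_force"]
    bx=[c*d[0]+s*d[1],-s*d[0]+c*d[1]]
    print("t",round(o["t"],2),"tcp box rel slot x,y:",np.round(bx,2),"z",round(o["ee_pos"][2],1),"yaw err",round(np.arctan2(r[1,0],r[0,0])-Y-np.pi/2,4),"tilt",r[:2,2].round(4),"F box",np.round([c*F[0]+s*F[1],-s*F[0]+c*F[1],F[2]],2),"w",round(o["width"],1))
st()
E
python3 st.py
```

```text
t: 1.8
ee_pos: [494.1, -150.2, 223.0]
orientation: [2.013, 2.411, 0.0]
ft_force: [1.3, -0.4, 0.4]
width: 11.5
grasp_force: 0.0
t 1.8 tcp box rel slot x,y: [-52.38 -27.51] z 223.0 yaw err -0.1674 tilt [ 0.0008 -0.0003] F box [ 1.08 -0.82  0.37] w 11.5
```

```bash
python3 -m creep '[{"translation":[25,22,0],"angular":[0,0,-0.08],"jaw":0},{"translation":[50.5,44.5,30],"angular":[0,0,-0.167],"jaw":0},{"translation":[50.5,44.5,60],"angular":[0,0,-0.167],"jaw":0},{"translation":[50.5,44.5,90],"angular":[0,0,-0.167],"jaw":0},{"translation":[50.5,44.5,110],"angular":[0,0,-0.167],"jaw":0},{"translation":[50.5,44.5,130],"angular":[0,0,-0.167],"jaw":0},{"translation":[50.5,44.5,150],"angular":[0,0,-0.167],"jaw":0},{"translation":[50.5,44.5,150],"angular":[0,0,-0.167],"jaw":0}]'
python3 - <<'E'
import st
from h import *
t=[]
for n,(x,y,w,h) in {"top":(320,200,120,100),"side":(240,220,160,130)}.items():
    im=ctrl.get_image(n)[y:y+h,x:x+w,::-1]; im=cv2.convertScaleAbs(im,alpha=2); t.append(cv2.resize(im,(400,330),interpolation=cv2.INTER_CUBIC))
cv2.imwrite("pics/a.png",np.hstack(t))
E
```

```text
t: 2.8
ee_pos: [527.3, -94.3, 71.6]
orientation: [-1.811, -2.564, 0.002]
ft_force: [-0.1, -0.6, 0.3]
width: 0.6
grasp_force: 0.0
t 2.8 tcp box rel slot x,y: [-2.2  13.75] z 71.6 yaw err -0.006 tilt [-0.0027  0.0006] F box [-0.29 -0.58  0.34] w 0.6
```

View pics/a.png

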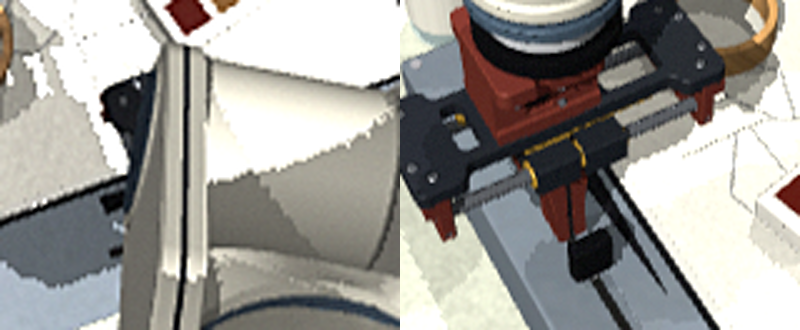

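```bash
python3 -m creep '[{"translation":[-3,2,0],"angular":[0,0,0],"jaw":0},{"translation":[-6,2,0],"angular":[0,0,0],"jaw":0},{"translation":[-9,2,0],"angular":[0,0,0],"jaw":0},{"translation":[-11,2,0],"angular":[0,0,0],"jaw":0},{"translation":[-13,2,0],"angular":[0,0,0],"jaw":0},{"translation":[-14.5,2,0],"angular":[0,0,0],"jaw":0},{"translation":[-16,2,0],"angular":[0,0,0],"jaw":0},{"translation":[-17,2,0],"angular":[0,0,0],"jaw":0}]'; python3 st.py
```

```text
t: 3.9
ee_pos: [535.6, -109.5, 72.7]
orientation: [-1.812, -2.565, -0.0]
ft_force: [-1.0, 5.0, 3.0]
width: 0.4
grasp_force: 2.5
t 3.9 tcp box rel slot x,y: [ 0.49 -3.35] z 72.7 yaw err -0.0061 tilt [-0.0005  0.0007] F box [0.73 5.04 3.01] w 0.4
```

```bash
python3 -m creep '[{"translation":[-1.5,0,0],"angular":[0,0,0],"jaw":0},{"translation":[-3,0,0],"angular":[0,0,0],"jaw":0},{"translation":[-4.5,0,0],"angular":[0,0,0],"jaw":0},{"translation":[-6.5,0,0],"angular":[0,0,0],"jaw":0},{"translation":[-9,0,0],"angular":[0,0,0],"jaw":0},{"translation":[-11.5,0,0],"angular":[0,0,0],"jaw":0},{"translation":[-14,0,0],"angular":[0,0,0],"jaw":0},{"translation":[-16,0,0],"angular":[0,0,0],"jaw":0}]'; python3 st.py;  python3 -m creep '[{"translation":[-1.5,0,0],"angular":[0,0,0],"jaw":0},{"translation":[-3,0,0],"angular":[0,0,0],"jaw":0},{"translation":[-4.5,0,0],"angular":[0,0,0],"jaw":0},{"translation":[-6,0,0],"angular":[0,0,0],"jaw":0},{"translation":[-7.5,0,0],"angular":[0,0,0],"jaw":0},{"translation":[-8.5,0,0],"angular":[0,0,0],"jaw":0},{"translation":[-9.5,0,0],"angular":[0,0,0],"jaw":0},{"translation":[-10,0,0],"angular":[0,0,0],"jaw":0}]'; python3 st.py
```

```text
t: 4.9
ee_pos: [541.0, -124.7, 72.7]
orientation: [-1.812, -2.565, -0.001]
ft_force: [-0.3, 5.2, 2.4]
width: 0.2
grasp_force: 2.6
t 4.9 tcp box rel slot x,y: [  0.39 -19.45] z 72.7 yaw err -0.0063 tilt [-0.0005  0.0008] F box [1.47 5.01 2.42] w 0.2
t: 5.9
ee_pos: [544.5, -134.5, 72.7]
orientation: [1.812, 2.566, -0.0]
ft_force: [-0.6, -0.3, -0.4]
width: 0.7
grasp_force: 0.0
t 5.9 tcp box rel slot x,y: [  0.36 -29.93] z 72.7 yaw err -0.0061 tilt [ 0. -0.] F box [-0.66 -0.05 -0.4 ] w 0.7
```

```bash
python3 -m creep '[{"translation":[-0.2,0,0],"angular":[0,0,0],"jaw":0},{"translation":[-0.4,0,0],"angular":[0,0,0],"jaw":0},{"translation":[-0.6,0,0],"angular":[0,0,0],"jaw":0},{"translation":[-0.8,0,0],"angular":[0,0,0],"jaw":0},{"translation":[-1,0,0],"angular":[0,0,0],"jaw":0},{"translation":[-1.2,0,0],"angular":[0,0,0],"jaw":0},{"translation":[-1.4,0,0],"angular":[0,0,0],"jaw":0},{"translation":[-1.5,0,0],"angular":[0,0,0],"jaw":0}]'; python3 st.py
```

```text
t: 6.9
ee_pos: [545.0, -135.8, 72.7]
orientation: [1.812, 2.566, -0.0]
ft_force: [0.2, -0.2, -0.5]
width: 0.7
grasp_force: 0.0
t 6.9 tcp box rel slot x,y: [  0.39 -31.33] z 72.7 yaw err -0.0059 tilt [ 0. -0.] F box [ 0.1  -0.2  -0.46] w 0.7
```

```bash
python3 -m creep '[{"translation":[-0.2,0,0],"angular":[0,0,0],"jaw":0},{"translation":[-0.4,0,0],"angular":[0,0,0],"jaw":0},{"translation":[-0.6,0,0],"angular":[0,0,0],"jaw":0},{"translation":[-0.8,0,0],"angular":[0,0,0],"jaw":0},{"translation":[-1,0,0],"angular":[0,0,0],"jaw":0},{"translation":[-1.2,0,0],"angular":[0,0,0],"jaw":0},{"translation":[-1.2,0,0],"angular":[0,0,0],"jaw":0},{"translation":[-1.2,0,0],"angular":[0,0,0],"jaw":0}]'; python3 st.py
```

```text
t: 7.9
ee_pos: [545.4, -136.9, 72.7]
orientation: [-1.812, -2.566, 0.0]
ft_force: [-1.0, 1.0, -0.1]
width: 0.7
grasp_force: 0.2
t 7.9 tcp box rel slot x,y: [  0.34 -32.49] z 72.7 yaw err -0.006 tilt [-0.  0.] F box [-0.55  1.29 -0.14] w 0.7
```

```bash
python3 -m creep '[{"translation":[-0.2,0,0],"angular":[0,0,0],"jaw":0},{"translation":[-0.3,0,0],"angular":[0,0,0],"jaw":0},{"translation":[-0.4,0,0],"angular":[0,0,0],"jaw":0},{"translation":[-0.5,0,0],"angular":[0,0,0],"jaw":0},{"translation":[-0.6,0,0],"angular":[0,0,0],"jaw":0},{"translation":[-0.7,0,0],"angular":[0,0,0],"jaw":0},{"translation":[-0.8,0,0],"angular":[0,0,0],"jaw":0},{"translation":[-0.8,0,0],"angular":[0,0,0],"jaw":0}]'; python3 st.py
```

```text
t: 8.9
ee_pos: [545.4, -137.1, 72.7]
orientation: [-1.812, -2.565, -0.001]
ft_force: [-1.1, 5.5, 2.3]
width: 0.4
grasp_force: 3.1
t 8.9 tcp box rel slot x,y: [  0.31 -32.65] z 72.7 yaw err -0.0061 tilt [-0.0006  0.0008] F box [0.86 5.57 2.3 ] w 0.4
```

```bash
python3 -m creep '[{"translation":[3,0,0],"angular":[0,0,0],"jaw":0},{"translation":[8,0,-15],"angular":[0,0,0],"jaw":0},{"translation":[8,0,-40],"angular":[0,0,0],"jaw":0},{"translation":[0,0,-50],"angular":[0,0,0],"jaw":0},{"translation":[-15,0,-50],"angular":[0,0,0],"jaw":0},{"translation":[-30,0,-50],"angular":[0,0,0],"jaw":0},{"translation":[-43,0,-50],"angular":[0,0,0],"jaw":0},{"translation":[-47,0,-50],"angular":[0,0,0],"jaw":0}]'; python3 st.py; python3 -m creep '[{"translation":[0,0,0],"angular":[0,0,0],"jaw":0},{"translation":[0,0,8],"angular":[0,0,0],"jaw":0},{"translation":[0,0,16],"angular":[0,0,0],"jaw":0},{"translation":[0,0,25],"angular":[0,0,0],"jaw":0},{"translation":[0,0,35],"angular":[0,0,0],"jaw":0},{"translation":[0,0,45],"angular":[0,0,0],"jaw":0},{"translation":[0,0,50],"angular":[0,0,0],"jaw":0},{"translation":[0,0,50],"angular":[0,0,0],"jaw":0}]'
python3 - <<'E'
import st
from h import *
t=[]
for n,(x,y,w,h) in {"top":(320,200,120,100),"side":(240,240,160,130)}.items():
    im=ctrl.get_image(n)[y:y+h,x:x+w,::-1]; im=cv2.convertScaleAbs(im,alpha=2); t.append(cv2.resize(im,(400,330),interpolation=cv2.INTER_CUBIC))
cv2.imwrite("pics/b.png",np.hstack(t))
E
```

```text
t: 9.9
ee_pos: [561.4, -183.1, 122.0]
orientation: [-1.813, -2.564, 0.0]
ft_force: [0.0, 0.1, -0.3]
width: 0.5
grasp_force: 0.0
t 9.9 tcp box rel slot x,y: [ -0.29 -81.37] z 122.0 yaw err -0.0073 tilt [-0.0007  0.0003] F box [ 0.05  0.05 -0.28] w 0.5
t: 10.9
ee_pos: [561.1, -181.9, 72.2]
orientation: [-1.812, -2.565, 0.0]
ft_force: [1.1, -0.1, -0.3]
width: 0.4
grasp_force: 0.0
t 10.9 tcp box rel slot x,y: [ -0.14 -80.15] z 72.2 yaw err -0.006 tilt [-0.0008  0.0003] F box [ 1.04 -0.5  -0.28] w 0.4
```

View pics/b.png

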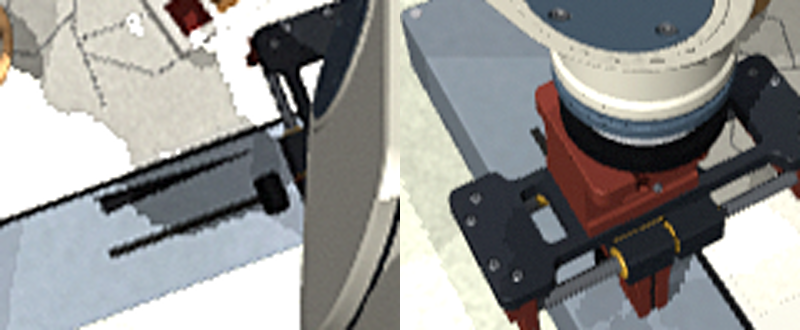

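```bash
python3 -m creep '[{"translation":[4,0,0],"angular":[0,0,0],"jaw":0},{"translation":[8,0,0],"angular":[0,0,0],"jaw":0},{"translation":[11,0,0],"angular":[0,0,0],"jaw":0},{"translation":[14,0,0],"angular":[0,0,0],"jaw":0},{"translation":[15.5,0,0],"angular":[0,0,0],"jaw":0},{"translation":[17,0,0],"angular":[0,0,0],"jaw":0},{"translation":[18.5,0,0],"angular":[0,0,0],"jaw":0},{"translation":[19.5,0,0],"angular":[0,0,0],"jaw":0}]'; python3 st.py
```

```text
t: 12.0
ee_pos: [555.2, -164.3, 72.8]
orientation: [1.811, 2.565, -0.001]
ft_force: [0.1, -5.2, -0.0]
width: 0.7
grasp_force: 2.4
t 12.0 tcp box rel slot x,y: [  0.25 -61.56] z 72.8 yaw err -0.0059 tilt [ 0.0008 -0.001 ] F box [-1.68 -4.93 -0.02] w 0.7
```

```bash
python3 -m creep '[{"translation":[1,0,0],"angular":[0,0,0],"jaw":0},{"translation":[2,0,0],"angular":[0,0,0],"jaw":0},{"translation":[3,0,0],"angular":[0,0,0],"jaw":0},{"translation":[4,0,0],"angular":[0,0,0],"jaw":0},{"translation":[5,0,0],"angular":[0,0,0],"jaw":0},{"translation":[6,0,0],"angular":[0,0,0],"jaw":0},{"translation":[7,0,0],"angular":[0,0,0],"jaw":0},{"translation":[7,0,0],"angular":[0,0,0],"jaw":0}]'; python3 st.py; python3 -m creep '[{"translation":[1.2,0,0],"angular":[0,0,0],"jaw":0},{"translation":[2.4,0,0],"angular":[0,0,0],"jaw":0},{"translation":[3.6,0,0],"angular":[0,0,0],"jaw":0},{"translation":[4.8,0,0],"angular":[0,0,0],"jaw":0},{"translation":[6,0,0],"angular":[0,0,0],"jaw":0},{"translation":[7.2,0,0],"angular":[0,0,0],"jaw":0},{"translation":[8.4,0,0],"angular":[0,0,0],"jaw":0},{"translation":[9.2,0,0],"angular":[0,0,0],"jaw":0}]'; python3 st.py
```

```text
t: 13.0
ee_pos: [552.5, -157.0, 72.7]
orientation: [-1.812, -2.566, -0.0]
ft_force: [-0.3, 0.3, -0.8]
width: 0.4
grasp_force: 0.0
t 13.0 tcp box rel slot x,y: [  0.23 -53.74] z 72.7 yaw err -0.006 tilt [-0.      0.0001] F box [-0.13  0.41 -0.83] w 0.4
t: 14.0
ee_pos: [549.6, -148.7, 72.7]
orientation: [1.812, 2.566, -0.0]
ft_force: [0.1, -4.4, -0.5]
width: 0.6
grasp_force: 2.0
t 14.0 tcp box rel slot x,y: [  0.26 -45.  ] z 72.7 yaw err -0.0059 tilt [ 0.0004 -0.0006] F box [-1.44 -4.18 -0.52] w 0.6
```

```bash
python3 -m creep '[{"translation":[1,0,0],"angular":[0,0,0],"jaw":0},{"translation":[2,0,0],"angular":[0,0,0],"jaw":0},{"translation":[3,0,0],"angular":[0,0,0],"jaw":0},{"translation":[4,0,0],"angular":[0,0,0],"jaw":0},{"translation":[5,0,0],"angular":[0,0,0],"jaw":0},{"translation":[6,0,0],"angular":[0,0,0],"jaw":0},{"translation":[7,0,0],"angular":[0,0,0],"jaw":0},{"translation":[7,0,0],"angular":[0,0,0],"jaw":0}]'; python3 st.py; python3 -m creep '[{"translation":[1.2,0,0],"angular":[0,0,0],"jaw":0},{"translation":[2.4,0,0],"angular":[0,0,0],"jaw":0},{"translation":[3.6,0,0],"angular":[0,0,0],"jaw":0},{"translation":[4.8,0,0],"angular":[0,0,0],"jaw":0},{"translation":[6,0,0],"angular":[0,0,0],"jaw":0},{"translation":[7,0,0],"angular":[0,0,0],"jaw":0},{"translation":[8,0,0],"angular":[0,0,0],"jaw":0},{"translation":[8.5,0,0],"angular":[0,0,0],"jaw":0}]'; python3 st.py
```

```text
t: 15.0
ee_pos: [547.1, -141.7, 72.7]
orientation: [-1.812, -2.566, 0.0]
ft_force: [-1.2, -0.8, -0.4]
width: 0.6
grasp_force: 0.0
t 15.0 tcp box rel slot x,y: [  0.31 -37.53] z 72.7 yaw err -0.0059 tilt [-0.  0.] F box [-1.39 -0.33 -0.42] w 0.6
t: 16.0
ee_pos: [544.4, -134.2, 72.7]
orientation: [1.812, 2.566, -0.0]
ft_force: [1.1, -4.3, 0.0]
width: 0.5
grasp_force: 2.3
t 16.0 tcp box rel slot x,y: [  0.35 -29.56] z 72.7 yaw err -0.0059 tilt [ 0.0004 -0.0006] F box [-0.45 -4.39  0.  ] w 0.5
```

Out of click 2 now; crest to the third at about -24.5. One slow pass to about -23, and no further.

```bash
python3 -m creep '[{"translation":[1,0,0],"angular":[0,0,0],"jaw":0},{"translation":[2,0,0],"angular":[0,0,0],"jaw":0},{"translation":[3,0,0],"angular":[0,0,0],"jaw":0},{"translation":[3.8,0,0],"angular":[0,0,0],"jaw":0},{"translation":[4.5,0,0],"angular":[0,0,0],"jaw":0},{"translation":[5.2,0,0],"angular":[0,0,0],"jaw":0},{"translation":[6,0,0],"angular":[0,0,0],"jaw":0},{"translation":[6,0,0],"angular":[0,0,0],"jaw":0}]'; python3 st.py
```

```text
t: 17.0
ee_pos: [542.2, -128.0, 72.7]
orientation: [-1.812, -2.566, -0.0]
ft_force: [1.2, 0.4, 0.4]
width: 0.2
grasp_force: 0.0
t 17.0 tcp box rel slot x,y: [  0.42 -23.05] z 72.7 yaw err -0.006 tilt [-0.  0.] F box [ 1.27 -0.04  0.36] w 0.2
```

```bash
python3 -m creep '[{"translation":[-5,0,0],"angular":[0,0,0],"jaw":0},{"translation":[-10,0,0],"angular":[0,0,0],"jaw":0},{"translation":[-15,0,-20],"angular":[0,0,0],"jaw":0},{"translation":[-15,0,-60],"angular":[0,0,0],"jaw":0},{"translation":[-30,0,-100],"angular":[0,0,0],"jaw":0},{"translation":[-60,0,-140],"angular":[0,0,0],"jaw":0},{"translation":[-100,0,-150],"angular":[0,0,0],"jaw":0},{"translation":[-150,0,-150],"angular":[0,0,0],"jaw":0}]'; python3 -m creep '[{"translation":[-40,-20,0],"angular":[0,0,0],"jaw":0},{"translation":[-80,-50,0],"angular":[0,0,0],"jaw":0},{"translation":[-120,-80,0],"angular":[0,0,0],"jaw":0},{"translation":[-160,-110,0],"angular":[0,0,0],"jaw":0},{"translation":[-200,-130,0],"angular":[0,0,0],"jaw":0},{"translation":[-200,-130,0],"angular":[0,0,0],"jaw":0},{"translation":[-200,-130,0],"angular":[0,0,0],"jaw":0},{"translation":[-200,-130,0],"angular":[0,0,0],"jaw":0}]'
python3 - <<'E'
from fit import *
import st
p=np.load("p.npy")
t=[]
for n,(x,y,w,h) in {"top":(345,235,70,58),"side":(270,260,100,83)}.items():
    im=ctrl.get_image(n); cv2.imwrite(f"pics/{n}9.png",im[:,:,::-1]); im=im[y:y+h,x:x+w,::-1]; im=cv2.convertScaleAbs(im,alpha=2); t.append(cv2.resize(im,(400,330),interpolation=cv2.INTER_CUBIC))
    for l in ("lever_mid","tape","jar","tumbler","pans"): print(n,l,[(np.round(a["rect"]).tolist(),round(a["score"],2)) for a in ctrl.look_for(n,l)[:1]])
for k in range(6): print(k,proj("side",W(p,[-112,-48+16*k,79])).round(1))
cv2.imwrite("pics/c.png",np.hstack(t))
E
```

```text
t: 18.0
ee_pos: [593.5, -270.8, 224.7]
orientation: [1.81, 2.564, 0.001]
ft_force: [0.7, -0.3, 1.0]
width: 0.7
grasp_force: 0.0
t: 19.0
ee_pos: [537.1, -500.2, 222.7]
orientation: [-1.811, -2.567, -0.0]
ft_force: [-0.5, 0.7, 0.3]
width: 0.3
grasp_force: 0.0
[ 6.42355194e+02 -6.89714895e+01  3.42399202e-01] 19.61802916375998
[[[0.8, 2.4], [-2.4, 1.8], [-0.7, -2.8], [-4.3, 0.1]], [[0.0, 0.8], [-1.8, -0.0], [5.6, 0.4], [1.5, -3.5]]]
t 19.0 tcp box rel slot x,y: [-130.95 -371.31] z 222.7 yaw err -0.0048 tilt [-0.0002  0.0005] F box [-0.24  0.81  0.32] w 0.3
top lever_mid [([378.0, 260.0, 385.0, 270.0], 0.6)]
top tape [([282.0, 192.0, 322.0, 231.0], 0.83)]
top jar [([239.0, 282.0, 276.0, 316.0], 0.75)]
top tumbler [([469.0, 200.0, 513.0, 235.0], 0.91)]
top pans [([358.0, 160.0, 419.0, 220.0], 0.61)]
side lever_mid [([273.0, 314.0, 383.0, 458.0], 0.52)]
side tape []
side jar []
side tumbler []
side pans []
0 [[326.5 336.4]]
1 [[321. 328.]]
2 [[315.7 319.8]]
3 [[310.6 311.9]]
4 [[305.6 304.1]]
5 [[300.7 296.6]]
```

View pics/c.png

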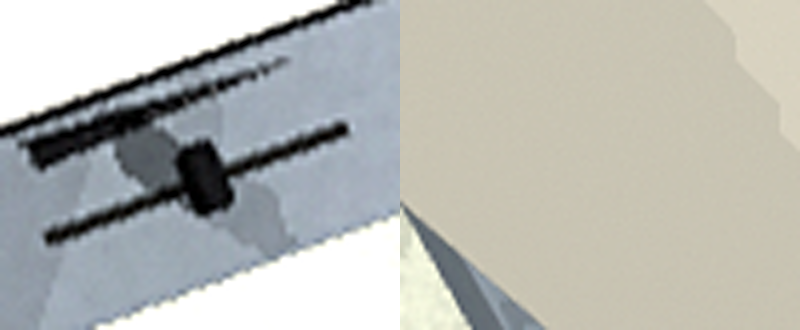

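```bash
python3 -c "from workcell import ctrl; print(ctrl.close_job())"
```

```text
the job is handed in; nothing more can be done
None
```

The lever was pushed to its home stop, rested there, then pushed back three clicks; the last top picture (about 15 mm past its starting click) and the push forces put it in the third click, the other items show no movement, and the job was handed in with the arm clear at 19 s.

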